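# Find the hidden catch of the childproof cutlery box

## Robot

A 6-joint arm with a two-finger parallel gripper is mounted at the origin on a cart in front of the work surface, level with it; the furniture and walls round the work are solid. World frame = base frame: x ahead of the robot, y to its left, z up, the work surface at z = 0. Lengths are in m, angles in rad, forces in N, time in s.
With the tool pointing down it reaches from about 0.35 to 0.775 m from the base axis. Payload 5.5 kg.
Tool frame: the origin (TCP) lies midway between the tips of the shut fingers; the grasp point (between the pads) lies 19 mm behind it; z points along the fingers, y is the line along which they close (so a half turn about z gives the same grasp; the last joint's range is limited). The gripper opens to 85 mm and grips with 20 to 120 N. Pads are 22 mm wide; open, the fingers measure 114 mm over their backs; the gripper's body (76 mm by 85 mm) begins 54 mm behind the grasp point. The pads swing forward as they close: fully open they stand 13 mm farther back than shut.
Start: joints at [-1.277, 0.313, 0.046, 1.304, 0, 1.431], TCP at [0.242, -0.522, 0.231] pointing down, gripper open.
Joint ranges: [-2.76, 2.76], [-0.86, 1.69], [-1.03, 1.26], [-2.2, 2.34], [-1.47, 1.5], [-3.14, 3.14]. Speed limits (rad/s): [2.57, 2.57, 3.14, 3.14, 3.14, 3.14].

## Interface

Orientations are given as a unit quaternion [w, x, y, z].
In Python, from workcell import env gives the robot as it stands.
- The arm moves only by the tool move_arm, never from a script. Its argument "targets" is a list of rows, each a list of 3 entries, a list of its own where there are three numbers: the shift along the tool's x, y, z in mm, then the turn, a rotation vector about the tool's x, y, z in units of 10 degrees (1.0 is 10 degrees), then the closure, from -1 (fully open) to 1 (shut). In form: [[[dx, dy, dz], [ax, ay, az], gripper], ...]. A call has 1 to 5 rows; each row is the pose to reach, as a shift and turn from the pose commanded when the call began, along the tool's axes at that moment; what a row does not reach only later rows make up. A row lasts 1/8 s, in which the tool goes at most 62.5 mm and 10.7 degrees, less where a joint would pass 70% of its speed; a pose out of reach is approached as far as the arm can. A call with a gripper value outside its range is refused whole. The fingers move at their own pace and stop on an object; "squeeze" is the grip in N (left out, the last holds). Time passes only in rows, so rows that repeat a pose let the fingers close. It gives the time, the measured TCP pose, the force, the opening and the grip force at its end, in the units of the state.
- env.get_state(): the state, without advancing time (a new reading comes with each control period).
- env.read_camera(name): name is "scene" or "top" or "wrist"; returns a dict with "pixels" (384x512x3 uint8, red, green, blue), "fovy" (degrees; the focal length in pixels is half the picture's height over the tangent of half this angle, whatever the lens; pixels are square), "cx", "cy" (the principal point, pixels), "extrinsics" (4x4, takes a point from world to camera coordinates); the wrist camera has in their place "mount" (4x4, takes a point from camera to tool coordinates, whose origin is the TCP and whose axes are the flange's). Camera axes: x right, y up, looking along -z (the intrinsics and any distortion apply to the point x, -y, -z); pixel columns grow to the right and rows downward; lengths in m; the calibration is good to about 2 mm. A picture is of the moment at which its call begins: read the wrist's pose just before it. There is no depth.
- env.hand_in(): hands the job in; it is judged then, once.
Trained networks look in a picture, given as the dict that the camera call returned (one of the last four; its "shot" number tells which), for a name from the list of things; names that differ only in an ending like _2 or _b are one class to them, and where a whole thing is asked for, a point or a joint stands for the part that bears it (a point fixed in the world has none). Each returns a list of dicts, best first, with "confidence" (0 to 1); they miss things now and then, are a little off and sometimes report something else, mostly with a low value. They report only what shows in the picture. A call takes as long as a camera call.
- env.spot_in(thing, picture): "centre" ([x, y, z] in m, in world coordinates, good to about 4 mm: the middle of the surface that is visible of it).
- env.regions_of(thing, picture): "mask" (384x512 bool, what is visible of it).
- env.landmark_of(thing, picture): "centre" ([x, y, z] in m, in world coordinates, good to about 4 mm: a listed point, or the origin of a listed thing).
The state is a dict: "clock": time; "joint_pos": joint angles; "qvel": joint speeds; "tau": joint torques, N m; "tcp_pos": TCP position; "orientation": TCP orientation; "wrist_force": force on the tool from outside, world axes, zero at the start; "ft_torque": the same for the moment, N m; "finger_gap": finger opening in m; "grip_force": force on a finger pad.
Only numpy, scipy, OpenCV 4.12 (cv2) and the standard library are available. Lean on these libraries where they do the work, as an engineer would, in place of code of your own. Each camera call takes 0.05 s, during which the arm holds its last target. There are 200 camera calls.

## Task

The low wooden cutlery box is childproof: four identical finger dimples lie side by side in its flat top, and only one of them has a floor that gives way, the catch that releases the drawer. Feel gently in the dimples with the closed fingertips until you find the one that yields, press it fully in so that the drawer springs out by itself, and then take the hand clear with the drawer left standing open. Do not grip or lift anything, and leave the teaspoon on the box and the things around it where they are.

Things in the scene. Friction and masses are not known exactly. Their poses are not given: they have to be found in the camera images.
- cutlery_box: low wooden box fixed to the worktop, 160 (x) x 216 (y) x 84 mm high, drawer in its -x face. Origin: centre of its underside; x points to its back, z up. Its flat top, 84 mm up, is four staves side by side (box x -75 to +35 mm), each with one dimple, and behind them a plain ledge 45 mm wide
- dimple_a (a point): middle of the dimple mouth at box x -20, y +72 mm, level with the top. All four dimples look alike: recesses 57 mm along box x, 37 mm along box y, 3 mm deep, straight walls, floored with a wooden plate. Three floors are rigid; the fourth, in any of the four places, is the catch. Put fingertips wider than 35 mm with their long side along box x
- dimple_b (a point): the same for the dimple at box x -20, y +24 mm
- dimple_c (a point): the same for the dimple at box x -20, y -24 mm
- dimple_d (a point): the same for the dimple at box x -20, y -72 mm
- catch (a joint): the yielding floor plate: 0 = at rest, like the other floors 3 mm below the top; grows as it is pressed down, to 0.008 m at its stop. 1 N starts it, 3.9 N takes it to the stop; released, it springs back. The drawer is let go at about 0.006 m. Which dimple it belongs to is not told
- drawer (a joint): the drawer, without handle, front 192 x 52 mm: 0 = shut, held by the catch (play under 1 mm). When the catch is pressed in, a spring of about 3 N pushes it out along -x of the box to 0.05 m in about 0.6 s; it stays there
- teaspoon: metal teaspoon, 130 x 27 x 11 mm, loose, lying on the ledge of the box, along box y, about 60 mm behind the box's middle; bystander. Origin: centre of its underside
- tin: food tin, 58 mm across, 72 mm high, standing to the left of the box; bystander. Origin: centre of its underside
- mug: white mug with a handle, 83 x 113 x 93 mm, left of and behind the box; bystander. Origin: centre of its underside
- honey_jar: glass jar with a lid, 71 mm across, 110 mm high, in front of the sink; bystander. Origin: centre of its underside
- mill: salt mill, 56 mm across, 165 mm high, behind the box; bystander. Origin: centre of its underside
- tea_box: carton, 65 x 142 x 73 mm, to the right of the sink; bystander. Origin: centre of its underside

How it is judged:
By the outcome, as a careful person would: the job done as asked, in the order asked, and still so for the second after the job is handed in, with the robot touching nothing.
It also fails if it takes over 45 s, if anything falls off the work surface, if the arm or the gripper's body presses on something with over 40 N, if the wrist force passes 120 N, or if a joint passes its speed limit or range.

## Working session

There is one attempt and no reset: what is moved stays moved. The work goes in short steps, Python scripts to look and compute and a tool call to move; the robot and the scene stay as the last step left them, time stands still between calls to the robot, and variables do not carry over. Pictures are saved under pics/ and viewed, at most 10 in all, crops included, and the job is handed in when it is done.

Besides the shell and the picture viewer there is one more tool, called after "Emit:" by a JSON object that holds its "name" and its "arguments". move_arm: Moves the arm, as the interface text tells. Its arguments: {"type":"object","properties":{"targets":{"type":"array","items":{"type":"array"}},"squeeze":{"type":"number"}},"required":["targets"]}

```bash
mkdir -p pics
cat > h.py <<'E'
from workcell import env
import numpy as np, cv2
from scipy.spatial.transform import Rotation as R
def save(p,n): cv2.imwrite('pics/'+n,p['pixels'][:,:,::-1])
E
python3 - <<'E'
from h import *
s=env.get_state(); print(s['clock'],s['tcp_pos'],s['orientation'],s['wrist_force'],s['finger_gap'])
ps=[]
for c in('scene','top'):
    p=env.read_camera(c); ps.append(p['pixels'])
    for t in('dimple_a','cutlery_box','teaspoon','mill','tin','mug','honey_jar'):
        print(c,t,[(np.round(d['centre'],3).tolist(),round(d['confidence'],2)) for d in env.landmark_of(t,p)][:5])
cv2.imwrite('pics/a.png',cv2.resize(np.vstack(ps),None,fx=.78,fy=.78)[:,:,::-1])
E
```

```text
0.0 [ 0.24151201 -0.52126023  0.23041021] [-9.03578630e-04  9.76570502e-01  2.15195801e-01 -7.65901315e-05] [-0.19935461 -0.36953819  0.20792403] 0.08540756197213495
scene dimple_a [([0.488, 0.378, 0.085], 0.91), ([0.492, 0.33, 0.082], 0.77), ([0.48, 0.423, 0.086], 0.75), ([0.496, 0.277, 0.085], 0.7)]
scene cutlery_box [([0.51, 0.352, 0.001], 0.79)]
scene teaspoon [([0.479, 0.42, 0.083], 0.66), ([0.569, 0.336, 0.082], 0.43), ([0.51, 0.355, -0.002], 0.33)]
scene mill [([0.742, 0.283, -0.001], 0.95)]
scene tin [([0.47, 0.582, -0.001], 0.95)]
scene mug [([0.443, -0.017, 0.005], 0.48)]
scene honey_jar [([0.443, -0.019, 0.002], 0.62)]
top dimple_a [([0.482, 0.422, 0.087], 0.97), ([0.494, 0.277, 0.083], 0.64), ([0.742, 0.278, 0.002], 0.48)]
top cutlery_box [([0.51, 0.353, -0.003], 0.95), ([0.479, 0.42, 0.088], 0.22)]
top teaspoon [([0.572, 0.335, 0.082], 0.56)]
top mill [([0.743, 0.28, 0.001], 0.84)]
top tin [([0.473, 0.579, -0.0], 0.81)]
top mug [([0.568, 0.568, 0.004], 0.64)]
top honey_jar [([0.443, -0.022, 0.003], 0.59), ([0.494, 0.274, 0.086], 0.41)]
```

View pics/a.png

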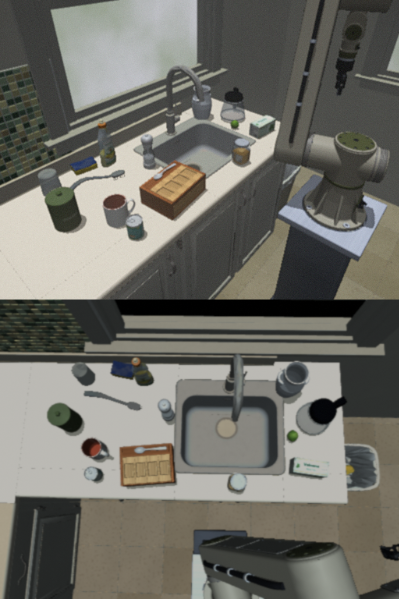

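Emit:
{"name": "move_arm", "arguments": {"targets": [[[40, -46, -4], [0, 0, -0.5], 1], [[80, -92, -8], [0, 0, -1], 1], [[120, -138, -12], [0, 0, -1.5], 1], [[160, -184, -16], [0, 0, -2], 1], [[200, -230, -20], [0, 0, -2.5], 1]], "squeeze": 20}}

```text
clock: 1.42
tcp_pos: [0.3267, -0.2273, 0.2516]
orientation: [0.001, 0.906, 0.422, 0.0]
wrist_force: [1.1, -0.2, -0.4]
finger_gap: -0.0002
grip_force: 0.0
```

```bash
cat >> h.py <<'E'
def to(pos,yaw_y):
    "shift mm in tool axes and turn (10 deg) to pos, tool down with tool y at yaw_y deg"
    s=env.get_state(); q=s['orientation']; M=R.from_quat([q[1],q[2],q[3],q[0]])
    a=np.radians(yaw_y); y=np.array([np.cos(a),np.sin(a),0]); z=np.array([0,0,-1.]); x=np.cross(y,z)
    G=R.from_matrix(np.c_[x,y,z])
    print('tcp',np.round(s['tcp_pos'],4),'t',s['clock'],'F',np.round(s['wrist_force'],2),'gap',round(s['finger_gap'],4),'q',np.round(s['joint_pos'],2))
    print('shift',np.round(M.inv().apply(np.array(pos)-s['tcp_pos'])*1e3,1),'turn',np.round(np.degrees((M.inv()*G).as_rotvec())/10,2))
E
python3 -c "
from h import *
to([.46,.32,.25],5)"
```

```text
tcp [ 0.3267 -0.2273  0.2516] t 1.425 F [ 1.05 -0.23 -0.42] gap -0.0002 q [-0.81 -0.04 -0.32  1.29  0.    1.46]
shift [ 504.8 -249.9    1.4] turn [ 0.01  0.   -4.5 ]
```

Emit:
{"name": "move_arm", "arguments": {"targets": [[[50, -25, 0], [0, 0, -0.5], 1], [[100, -50, 0], [0, 0, -1], 1], [[150, -75, 0], [0, 0, -1.5], 1], [[200, -100, 0], [0, 0, -2], 1], [[250, -125, 0], [0, 0, -2.5], 1]]}}

```text
clock: 2.05
tcp_pos: [0.3924, 0.0445, 0.2517]
orientation: [0.001, 0.793, 0.609, 0.001]
wrist_force: [0.2, -0.7, -0.2]
finger_gap: -0.0004
grip_force: 0.0
```

```bash
python3 -c "
from h import *
to([.46,.32,.25],5)"
```

```text
tcp [0.3924 0.0445 0.2517] t 2.05 F [ 0.24 -0.68 -0.2 ] gap -0.0004 q [-0.09 -0.04 -0.32  1.29 -0.    1.74]
shift [283.6  -6.    1.7] turn [ 0.01  0.   -2.  ]
```

Emit:
{"name": "move_arm", "arguments": {"targets": [[[60, 0, 0], [0, 0, -0.5], 1], [[120, -2, 0], [0, 0, -1], 1], [[180, -4, 0], [0, 0, -1.5], 1], [[235, -6, 0], [0, 0, -2], 1], [[235, -6, 0], [0, 0, -2], 1]]}}

```text
clock: 2.68
tcp_pos: [0.448, 0.2744, 0.2506]
orientation: [-0.0, 0.675, 0.738, 0.0]
wrist_force: [-0.1, -0.4, 0.3]
finger_gap: 0.0001
grip_force: 0.0
```

Run:
```python
from h import *
to([.49,.35,.15],5)
s=env.get_state(); p=env.read_camera('wrist'); save(p,'w1.png')
print(p['mount'],p['fovy'],p['cx'],p['cy'])
for t in('dimple_a','cutlery_box','teaspoon'):
    print(t,[(np.round(d['centre'],3).tolist(),round(d['confidence'],2)) for d in env.landmark_of(t,p)][:5])
```

```text
tcp [0.448  0.2744 0.2506] t 2.675 F [-0.15 -0.41  0.28] gap 0.0001 q [ 0.4   0.21 -0.04  1.32  0.    1.88]
shift [ 71.5  48.6 100.6] turn [-0.   -0.    0.02]
[[-5.90644554e-04  9.53321666e-01  3.01956043e-01  7.68744994e-02]
 [ 9.99999819e-01  5.98301801e-04  6.71302243e-05 -7.16850969e-04]
 [-1.16664147e-04  3.01956028e-01 -9.53321847e-01 -1.42215516e-01]
 [ 0.00000000e+00  0.00000000e+00  0.00000000e+00  1.00000000e+00]] 60.46154027865972 256.9249683847501 181.71189152729113
dimple_a []
cutlery_box [([0.506, 0.354, 0.0], 0.89)]
teaspoon [([0.571, 0.339, 0.09], 0.86)]
```

View pics/w1.png

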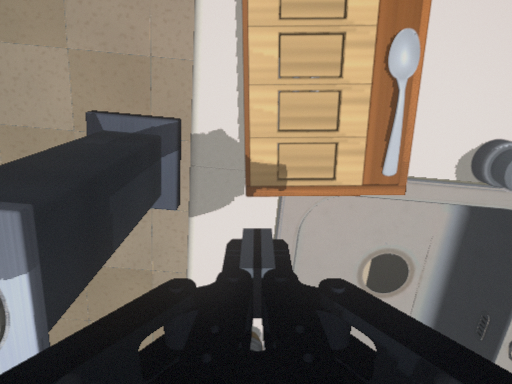

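```bash
cat >> h.py <<'E'
def px2w(p,s,u,v,z):
    q=s['orientation']; M=R.from_quat([q[1],q[2],q[3],q[0]]).as_matrix()
    f=192/np.tan(np.radians(p['fovy']/2)); m=np.array(p['mount'])
    d=M@m[:3,:3]@np.array([(u-p['cx'])/f,-(v-p['cy'])/f,-1]); o=s['tcp_pos']+M@m[:3,3]
    return o+d*(z-o[2])/d[2]
E
python3 - <<'E'
from h import *
s=env.get_state(); p=env.read_camera('wrist'); print([k for k in p])
g=cv2.cvtColor(p['pixels'],cv2.COLOR_RGB2GRAY)
b=((g<85)*255).astype(np.uint8); b[200:]=0
n,l,st,c=cv2.connectedComponentsWithStats(b)
for x,y,w,h,a in st[1:]:
    if 240<x<380 and 40<w<110 and a>80:
        print((x,y,w,h,a),[np.round(px2w(p,s,x+w/2,y+h/2,.084),4)])
for u,v in((307,160.5),(309,111),(311,56)): print(px2w(p,s,u,v,.084))
E
```

```text
['pixels', 'fovy', 'cx', 'cy', 'mount', 'shot']
(np.int32(280), np.int32(26), np.int32(66), np.int32(45), np.int32(178)) [array([0.4871, 0.3747, 0.084 ])]
[0.49483102 0.27444337 0.084     ]
[0.49062621 0.32120507 0.084     ]
[0.48617889 0.3684829  0.084     ]
```

Emit:
{"name": "move_arm", "arguments": {"targets": [[[0, 25, 45], [0, 0, 0], 1], [[-3, 47, 95], [0, 0, 0], 1], [[-3, 47, 120], [0, 0, 0], 1], [[-3, 47, 120], [0, 0, 0], 1]]}}

```text
clock: 3.42
tcp_pos: [0.4933, 0.27, 0.1294]
orientation: [-0.001, 0.677, 0.736, -0.002]
wrist_force: [-0.4, -0.3, 0.4]
finger_gap: 0.0001
grip_force: 0.0
```

Run:
```python
from h import *
to([.495,.2755,.095],5)
s=env.get_state(); p=env.read_camera('wrist'); save(p,'w2.png')
for t in('dimple_a','cutlery_box','teaspoon'):
    print(t,[(np.round(d['centre'],3).tolist(),round(d['confidence'],2)) for d in env.landmark_of(t,p)][:5])
f=192/np.tan(np.radians(p['fovy']/2)); m=np.linalg.inv(p['mount'])
c=m@[0,0,0,1]; print('tcp px',p['cx']+f*c[0]/-c[2],p['cy']-f*c[1]/-c[2])
```

```text
tcp [0.4933 0.27   0.1294] t 3.425 F [-0.43 -0.3   0.36] gap 0.0001 q [ 0.36  0.34 -0.17  1.07 -0.    1.85]
shift [ 5.4  2.3 34.4] turn [-0.03  0.01 -0.03]
dimple_a []
cutlery_box [([0.507, 0.353, 0.001], 0.88)]
teaspoon [([0.57, 0.339, 0.09], 0.58)]
tcp px 258.4602789901446 244.66844920880328
```

View pics/w2.png

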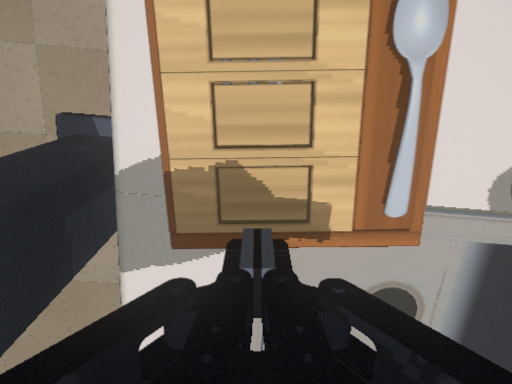

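Run:
```python
from h import *
s=env.get_state(); p=env.read_camera('wrist')
for u,v in((264.5,194),(216,222),(311,222),(218,165),(311,165),(263,115),(213,149),(312,147),(262,21+4)): print(u,v,np.round(px2w(p,s,u,v,.084),4))
```

```text
264.5 194 [0.4993 0.2807 0.084 ]
216 222 [0.4703 0.2594 0.084 ]
311 222 [0.5304 0.2643 0.084 ]
218 165 [0.4698 0.2968 0.084 ]
311 165 [0.5254 0.3014 0.084 ]
263 115 [0.4941 0.3285 0.084 ]
213 149 [0.4664 0.3063 0.084 ]
312 147 [0.5246 0.3123 0.084 ]
262 25 [0.4894 0.3753 0.084 ]
```

Emit:
{"name": "move_arm", "arguments": {"targets": [[[5, 2, 10], [0, 0, 0], 1], [[9, 4, 25], [0, 0, 0], 1], [[9, 4, 38], [0, 0, 0], 1], [[9, 4, 42], [0, 0, 0], 1], [[9, 4, 42], [0, 0, 0], 1]]}}

```text
clock: 4.3
tcp_pos: [0.4975, 0.2812, 0.0885]
orientation: [-0.0, 0.677, 0.736, -0.001]
wrist_force: [-0.1, 0.5, 0.0]
finger_gap: 0.0001
grip_force: 0.0
```

Run:
```python
from h import *
to([.497,.2795,.081],5.3)
s=env.get_state(); p=env.read_camera('wrist'); save(p,'w3.png')
```

```text
tcp [0.4975 0.2812 0.0885] t 4.3 F [-0.11  0.48  0.03] gap 0.0001 q [ 0.37  0.39 -0.21  0.98 -0.    1.86]
shift [-1.6 -0.7  7.5] turn [-0.01  0.   -0.04]
```

View pics/w3.png

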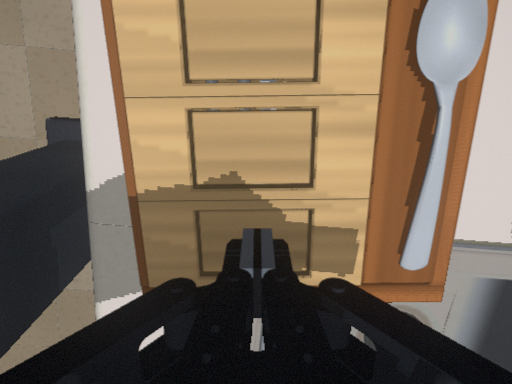

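Emit:
{"name": "move_arm", "arguments": {"targets": [[[-1, 0, 3], [0, 0, 0], 1], [[-1, 0, 6], [0, 0, 0], 1], [[-1, 0, 8], [0, 0, 0], 1], [[-1, 0, 9], [0, 0, 0], 1], [[-1, 0, 9], [0, 0, 0], 1]]}}

```text
clock: 4.97
tcp_pos: [0.4982, 0.2803, 0.0811]
orientation: [0.0, 0.677, 0.736, 0.0]
wrist_force: [-2.4, -0.2, 5.5]
finger_gap: 0.0004
grip_force: 2.7
```

Emit:
{"name": "move_arm", "arguments": {"targets": [[[0, 0, -13], [0, 0, 0], 1], [[24, 0, -13], [0, 0, 0], 1], [[48, 0, -13], [0, 0, 0], 1], [[48, 0, -9], [0, 0, 0], 1], [[48, 0, -9], [0, 0, 0], 1]]}}

```text
clock: 5.6
tcp_pos: [0.4937, 0.3277, 0.089]
orientation: [0.0, 0.676, 0.736, -0.001]
wrist_force: [0.4, 0.1, -1.0]
finger_gap: -0.0002
grip_force: 0.0
```

Run:
```python
from h import *
to([.4925,.327,.081],5.3)
s=env.get_state(); p=env.read_camera('wrist'); save(p,'w4.png')
```

```text
tcp [0.4937 0.3277 0.089 ] t 5.6 F [ 0.37  0.15 -0.99] gap -0.0002 q [ 0.45  0.42 -0.15  1.   -0.    1.94]
shift [-0.6 -1.3  8. ] turn [-0.    0.   -0.04]
```

View pics/w4.png

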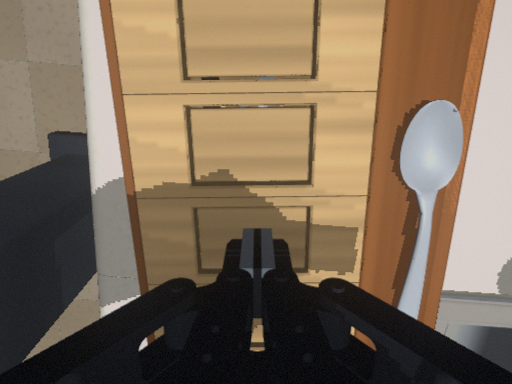

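The view repeats the last one, with dimple C centred at about (253,240) under the tip at (258,245), so I can descend.

Emit:
{"name": "move_arm", "arguments": {"targets": [[[1, -1, 3], [0, 0, 0], 1], [[1, -1, 6], [0, 0, 0], 1], [[1, -1, 8], [0, 0, 0], 1], [[1, -1, 9.5], [0, 0, 0], 1], [[1, -1, 9.5], [0, 0, 0], 1]]}}

```text
clock: 6.28
tcp_pos: [0.493, 0.3288, 0.0811]
orientation: [0.0, 0.677, 0.736, 0.0]
wrist_force: [-3.2, -2.2, 9.1]
finger_gap: 0.0003
grip_force: 4.5
```

C is rigid too. On to B.

Emit:
{"name": "move_arm", "arguments": {"targets": [[[0, 0, -13], [0, 0, 0], 1], [[24, 0, -13], [0, 0, 0], 1], [[48, 0, -13], [0, 0, 0], 1], [[48, 0, -10], [0, 0, 0], 1], [[48, 0, -10], [0, 0, 0], 1]]}}

```text
clock: 6.9
tcp_pos: [0.4881, 0.3774, 0.0887]
orientation: [-0.0, 0.676, 0.737, -0.001]
wrist_force: [-0.1, 0.6, -0.6]
finger_gap: -0.0001
grip_force: 0.0
```

Run:
```python
from h import *
to([.488,.375,.081],5.3)
```

```text
tcp [0.4881 0.3774 0.0887] t 6.9 F [-0.12  0.56 -0.63] gap -0.0001 q [ 0.53  0.47 -0.08  1.02 -0.    2.01]
shift [-2.4 -0.2  7.7] turn [-0.01  0.01 -0.04]
```

Emit:
{"name": "move_arm", "arguments": {"targets": [[[-1.5, 0, 3], [0, 0, 0], 1], [[-1.5, 0, 6], [0, 0, 0], 1], [[-1.5, 0, 8], [0, 0, 0], 1], [[-1.5, 0, 9], [0, 0, 0], 1], [[-1.5, 0, 9], [0, 0, 0], 1]]}}

```text
clock: 7.52
tcp_pos: [0.4891, 0.3751, 0.0811]
orientation: [0.0, 0.677, 0.736, -0.0]
wrist_force: [-0.2, -1.3, 3.2]
finger_gap: -0.0001
grip_force: 1.6
```

Emit:
{"name": "move_arm", "arguments": {"targets": [[[0, 0, -13], [0, 0, 0], 1], [[24, 0, -13], [0, 0, 0], 1], [[48, 0, -13], [0, 0, 0], 1], [[48, 0, -9], [0, 0, 0], 1], [[48, 0, -9], [0, 0, 0], 1]]}}

```text
clock: 8.15
tcp_pos: [0.4847, 0.4228, 0.0895]
orientation: [0.0, 0.676, 0.736, -0.001]
wrist_force: [0.5, 0.1, -0.8]
finger_gap: 0.0004
grip_force: 0.0
```

Run:
```python
from h import *
to([.484,.423,.081],5.3)
```

```text
tcp [0.4847 0.4228 0.0895] t 8.15 F [ 0.45  0.05 -0.76] gap 0.0004 q [ 0.59  0.51 -0.    1.05 -0.    2.08]
shift [ 0.3 -0.7  8.5] turn [-0.    0.   -0.04]
```

Emit:
{"name": "move_arm", "arguments": {"targets": [[[0, 0, 3], [0, 0, 0], 1], [[0, 0, 6], [0, 0, 0], 1], [[0, 0, 9], [0, 0, 0], 1], [[0, 0, 11], [0, 0, 0], 1], [[0, 0, 11], [0, 0, 0], 1]]}}

```text
clock: 8.78
tcp_pos: [0.4851, 0.423, 0.0788]
orientation: [0.0, 0.677, 0.736, -0.0]
wrist_force: [-0.2, -1.4, 1.2]
finger_gap: 0.0003
grip_force: 0.6
```

A yields (2 mm at about 1 N). Pressing it fully in.

Emit:
{"name": "move_arm", "arguments": {"targets": [[[0, 0, 2], [0, 0, 0], 1], [[0, 0, 4], [0, 0, 0], 1], [[0, 0, 6], [0, 0, 0], 1], [[0, 0, 7.5], [0, 0, 0], 1], [[0, 0, 7.5], [0, 0, 0], 1]]}}

```text
clock: 9.4
tcp_pos: [0.4852, 0.4232, 0.0729]
orientation: [0.0, 0.677, 0.736, 0.0]
wrist_force: [-3.2, -4.2, 13.1]
finger_gap: -0.0
grip_force: 6.5
```

Emit:
{"name": "move_arm", "arguments": {"targets": [[[0, 0, 0.5], [0, 0, 0], 1], [[0, 0, 0.5], [0, 0, 0], 1], [[0, 0, 0.5], [0, 0, 0], 1], [[0, 0, 0.5], [0, 0, 0], 1], [[0, 0, 0.5], [0, 0, 0], 1]]}}

```text
clock: 10.02
tcp_pos: [0.4852, 0.4232, 0.0728]
orientation: [0.0, 0.677, 0.736, 0.001]
wrist_force: [-4.2, -4.7, 15.6]
finger_gap: -0.0002
grip_force: 7.5
```

Run:
```python
from h import *
p=env.read_camera('wrist'); a=p['pixels']; q=env.read_camera('top')['pixels'][150:300,60:260]
b=np.zeros_like(a); q=cv2.resize(q,None,fx=2,fy=2); b[:q.shape[0],:q.shape[1]]=q
cv2.imwrite('pics/w5.png',cv2.resize(np.hstack([a,b]),None,fx=.78,fy=.78)[:,:,::-1])
```

```text
(no output)
```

View pics/w5.png

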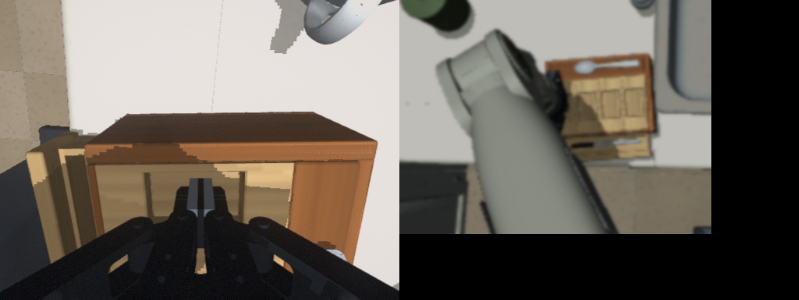

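The drawer stands open: its wooden tray shows at (60,190) in the wrist view and at (610,150) in the top view. I'll lift the hand straight clear.

Emit:
{"name": "move_arm", "arguments": {"targets": [[[0, 0, -15], [0, 0, 0], 1], [[0, 0, -50], [0, 0, 0], 1], [[0, 0, -100], [0, 0, 0], 1], [[0, 0, -150], [0, 0, 0], 1], [[0, 0, -150], [0, 0, 0], 1]]}}

```text
clock: 10.75
tcp_pos: [0.487, 0.4253, 0.2259]
orientation: [0.001, 0.676, 0.737, 0.005]
wrist_force: [-0.1, -0.2, -0.9]
finger_gap: -0.0002
grip_force: 0.0
```

Emit:
{"name": "move_arm", "arguments": {"targets": [[[-60, 0, 0], [0, 0, 0], 1], [[-120, 0, 0], [0, 0, 0], 1], [[-180, 0, 0], [0, 0, 0], 1], [[-220, 0, 0], [0, 0, 0], 1], [[-220, 0, 0], [0, 0, 0], 1]]}}

```text
clock: 11.38
tcp_pos: [0.5034, 0.2018, 0.2197]
orientation: [-0.001, 0.678, 0.735, -0.001]
wrist_force: [0.2, 1.0, 0.4]
finger_gap: 0.0004
grip_force: 0.0
```

Run:
```python
from h import *
p=env.read_camera('wrist'); a=p['pixels']; P=env.read_camera('top'); q=P['pixels'][150:300,60:260]
print([(np.round(d['centre'],3),d['confidence']) for d in env.landmark_of('teaspoon',P)])
to([.49,.35,.2],5)
b=np.zeros_like(a); q=cv2.resize(q,None,fx=2.5,fy=2.5); b[:375,:500]=q
cv2.imwrite('pics/w6.png',cv2.resize(np.hstack([a,b]),None,fx=.78,fy=.78)[:,:,::-1])
```

```text
[(array([0.569, 0.34 , 0.086]), 0.49)]
tcp [0.5034 0.2047 0.2201] t 11.525 F [0.33 0.39 0.38] gap -0.0001 q [ 0.24  0.26 -0.06  1.26  0.    1.72]
shift [145.9  -1.   20.2] turn [-0.   -0.   -0.01]
```

View pics/w6.png

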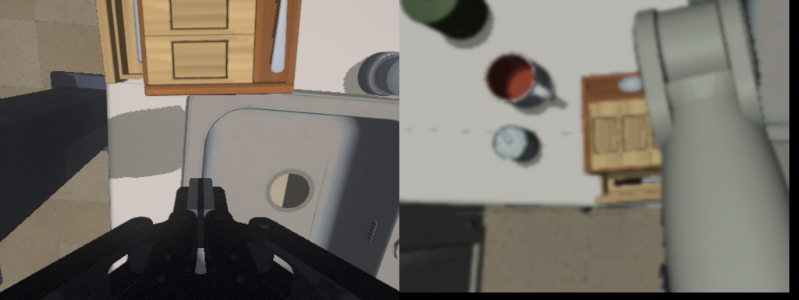

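The drawer is open (wrist view, left at (120,40)), the spoon is unmoved at (280,35), and the hand is clear.

```bash
python3 -c "
from h import *
print(env.hand_in())"
```

```text
the job is handed in; nothing more can be done
None
```

Dimple A was the catch: pressed to its stop, it released the drawer, which stands open with the hand clear and the teaspoon still in place, and the job is handed in at about 11.5 s (no verdict was returned).

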